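Set the drip tin and slide the model ship's deck out over it

ROBOT

A 6-joint arm with a two-finger parallel gripper is mounted at the origin on the work surface. World frame = base frame: x ahead of the robot, y to its left, z up, the work surface at z = 0. Lengths are in mm, angles in rad, forces in N, time in s.
With the tool pointing down it reaches from about 400 to 925 mm from the base axis. Payload 12.5 kg.
Tool frame: the origin (TCP) lies on the mounting face of the last link; the fingertips stand 190 mm ahead of it and the grasp point (between the pads) lies 171 mm ahead of it; x points along the fingers, y is the direction in which the jaws open and shut, and the axes are right-handed (so a half turn about x gives the same grasp; the last joint's range is limited). The gripper opens to 95 mm and grips with 3 to 60 N. Pads are 20 mm wide; open, the fingers measure 119 mm over their backs; the gripper's body (75 mm by 180 mm) begins 59 mm behind the grasp point.
Start: joints at [1.07, 0.491, 1.559, -0, 1.092, -0.106], TCP at [240.367, 576.93, 404.761] pointing down, gripper open.
Joint ranges: [-3.1, 3.1], [-0.84, 2.19], [0.05, 2.79], [-1.13, 4.28], [0.06, 2.93], [-2.69, 2.69]. Speed limits (rad/s): [2.22, 2.22, 2.79, 3.14, 3.14, 3.14].

INTERFACE

Orientations are given as [roll, pitch, yaw] about the fixed x, y, z axes, in that order (R = Rz(yaw) Ry(pitch) Rx(roll)).
In Python, from cell import env, eyes gives the robot as it stands. The module is installed in compiled form; this text tells all that it offers.
- The arm moves only by the tool jog_arm, never from a script. Its argument "deltas" is one flat list of numbers, 7 for each row, row after row: the shift along the tool's x, y, z in mm, then the turn, a rotation vector about the tool's x, y, z in rad, then the opening, from 0 (shut) to 1 (fully open). A call has 1 to 10 rows; each row shifts and turns the pose as measured when the row begins, along the tool's axes as they then stand; what a row does not reach is not made up. A row lasts 1/8 s, in which the tool goes at most 62.5 mm and 10.7 degrees, less where a joint would pass 70% of its speed; a pose out of reach is approached as far as the arm can. A call is refused whole if a number of a shift passes 62.5 or a number of a turn 0.188, either way. A call with a gripper value outside its range is refused whole. The fingers move at their own pace and stop on an object; the grip force is fixed at half the most. Time passes only in rows, so rows that do not move let the fingers close. It gives the time, the measured TCP pose, the force and the opening at its end, in the units of the state.
- env.state(): the state, without advancing time (a new reading comes with each control period).
- eyes.read_camera(name): name is "scene" or "side" or "wrist"; returns a dict with "image" (400x640x3 uint8, red, green, blue), "fovy" (degrees; the focal length in pixels is half the picture's height over the tangent of half this angle, whatever the lens; pixels are square), "cx", "cy" (the principal point, pixels), "world_from_camera" (4x4, takes a point from camera to world coordinates). Camera axes: x right, y up, looking along -z (the intrinsics and any distortion apply to the point x, -y, -z); pixel columns grow to the right and rows downward; lengths in mm; the calibration is good to about 2 mm. A picture is of the moment at which its call begins. There is no depth.
- env.job_done(): hands the job in, once; it reports no verdict.
The state is a dict: "t": time; "joints": joint angles; "qvel": joint speeds; "tau": joint torques, N m; "eef_pos": TCP position; "tcp_rot": TCP orientation; "ft_force": force on the tool from outside, world axes, zero at the start; "moment": the same for the moment, N m; "opening": opening from 0.0 (shut) to 1.0 (fully open).
Only numpy, scipy, OpenCV 4.12 (cv2) and the standard library are available. Lean on these libraries where they do the work, as an engineer would, in place of code of your own. Each camera call takes 0.05 s, during which the arm holds its last target.

TASK

Stand the small open tin upright on the card strip, midway between the two small glass jars, and let go of it. Then slide the wooden ship's deck outward along its grey block, rounded end first and without lifting it, until the rounded tip is right above the middle of the tin. By then the deck is past its balance point, so finish while still holding it flat on the block so that it cannot tip; leave the lidded paint pot, the cork and the sanding block beside it where they stand.

Things in the scene. Friction and masses are not known exactly. Their poses are not given: they have to be found in the camera images.
- deck_mid (a point): Centre (length, width, thickness) of the deck: loose plywood board 260 x 56 x 12 mm, 0.10 to 0.19 kg, square stern, half-round bow end; x axis towards the bow, z up. Lies lengthwise on the block, its sides overhanging it by 10 mm each: grip it across its 56 mm width from above, for instance 25 mm from the stern end. Balance point 4 mm sternward of this point.
- bow (a point): Outermost point of the deck's rounded end, mid thickness (130 mm along x from deck_mid).
- block: Fixed grey support block the deck lies on: 160 long x 36 wide, flat top 60 mm above the table, with a foot plate 150 x 80 x 8 mm. Origin on the table under its centre; x axis along its length, pointing outward (the way the deck is to be slid, towards the card strip), z up; its outward edge is 80 mm from the origin.
- jars: Two equal glass jars, white caps, 34 mm diameter, 60 mm high, stuck down (fixed) on a paper-thin card strip across the deck's path beyond the block, at y = +100 and -100 mm. Origin on the table midway between them (where the tin goes), 165 to 190 mm beyond the block's outward edge; x axis roughly outward, as the block's, z up.
- tin_mid (a point): Centre of the open round drip tin: bare metal, 48 mm diameter, 42 mm high, 3 mm wall, 40 g, loose. Point is on its axis, 21 mm above its foot; z up. It starts upright on the table on one side of the block.
- pot: Closed white paint pot with a grey lid, 48 mm diameter, 46 mm high, loose bystander on the other side of the block from the tin; origin centre of underside.
- cork: Small cork standing on the table, 28 mm diameter, 30 mm high, loose bystander; origin centre of underside.
- sander: Wooden sanding block 70 x 30 x 22 mm, loose bystander; origin centre of underside.
There are look-alikes about, which are no part of the job. Leave any turquoise or yellow look-alike of the part that bears tin_mid alone. What is shaped like the block but green or pink is not meant.

How it is judged (in metres and radians):
On the way:
1. the tin stands upright on the card midway between the jars (within 14 mm) and is let go of, the deck not yet slid (moved less than 20 mm) (horizontal distance between tin_mid and jars below 0.014 m and angle between tin_mid's own z axis and vertical below 0.12 rad and height (world z) of tin_mid below 0.026 m and contact force between the fingers and tin below 0.1 N and distance of deck_mid from where it was at the start of the episode below 0.02 m), for 0.3 s.
At the end, for the whole second after the job is handed in: The rounded tip is within 12 mm of the tin's axis (seen from above); the deck lies flat and in line on the block, at rest (tilt under 0.05, yaw under 0.15 rad), gripped or pressed by the fingers with over 1 N, nothing else carrying it; the tin is upright, free, within 14 mm of mid-jars (horizontal distance between tin_mid and jars below 0.014 m and angle between tin_mid's own z axis and vertical below 0.12 rad and height (world z) of tin_mid below 0.026 m and contact force between the fingers and tin below 0.1 N and horizontal distance between bow and tin_mid below 0.012 m and angle between deck_mid's own z axis and vertical below 0.05 rad and height (world z) of deck_mid between 0.062 and 0.07 m and angle between the x axis of deck_mid and the x axis of block, either way round below 0.15 rad and contact force between the fingers and deck above 1 N and contact force between each of tin, jars and deck below 0.1 N and linear speed of deck below 0.01 m/s); the arm keeps its last pose, push and grip.
It fails at once if the deck is lifted more than 15 mm off the block (height (world z) of deck_mid above 0.081 m).
It fails at once if the deck tips (more than 0.2 rad) (angle between deck_mid's own z axis and vertical above 0.2 rad).
It fails at once if a bystander (pot, cork or sanding block) is moved more than 25 mm (distance of any of pot, cork, sander from where it was at the start of the episode above 0.025 m).
It also fails if it takes over 58 s, if anything falls off the work surface, if the arm or the gripper's body presses on something with over 40 N, if the wrist force passes 120 N, or if a joint passes its speed limit or range.

## Working session

There is one attempt and no reset: what is moved stays moved. The work goes in short steps, Python scripts to look and compute and a tool call to move; the robot and the scene stay as the last step left them, time stands still between calls to the robot, and variables do not carry over. Pictures are saved under pics/ and viewed, and the job is handed in when it is done.

Besides the shell and the picture viewer there is one more tool, called after "Call:" as name(argument=value, ...), one argument or row to a line, values as JSON. jog_arm: Moves the arm, as the interface text tells. Its arguments: {"type":"object","properties":{"deltas":{"type":"array","items":{"type":"number"}}},"required":["deltas"]}

```bash
mkdir -p pics; python3 - <<'E'
from cell import env, eyes
import cv2,numpy as np
print(env.state())
for n in ["scene","side","wrist"]:
    r=eyes.read_camera(n)
    cv2.imwrite(f"pics/{n}0.png",r["image"][:,:,::-1])
    print(n,{k:v for k,v in r.items() if k!="image"})
E
```

```text
{'t': 0.0, 'joints': array([ 1.07038263e+00,  4.91586631e-01,  1.55947521e+00, -1.07960248e-06,
        1.09171380e+00, -1.05588927e-01]), 'qvel': array([-4.68191962e-04,  2.77662177e-04,  1.57867711e-04, -5.37955624e-05,
        2.19852245e-03,  5.43201821e-04]), 'tau': array([ 2.86881921e-03, -6.12672687e+01, -2.58178926e+01,  6.93400763e-02,
        4.81777894e-02, -1.62498009e-04]), 'eef_pos': array([240.35913356, 576.89416274, 404.13593457]), 'tcp_rot': array([-1.67557589,  1.56961334, -2.07040016]), 'ft_force': array([ 0.58425985, -1.05826817,  0.21350798]), 'moment': array([ 0.01132773,  0.00010293, -0.01038404]), 'opening': 0.9986292997368398}
scene {'fovy': 46.3599481005659, 'cx': 321.3828037592132, 'cy': 199.33792523430705, 'world_from_camera': array([[-6.09921478e-01, -4.36760409e-01,  6.61238335e-01,
         1.22960255e+03],
       [ 7.92444992e-01, -3.30703925e-01,  5.12509365e-01,
         6.67309870e+02],
       [-5.16968702e-03,  8.36585476e-01,  5.47812025e-01,
         6.79929854e+02],
       [ 0.00000000e+00,  0.00000000e+00,  0.00000000e+00,
         1.00000000e+
[... 200 characters left out ...]
   [-6.87874241e-01,  4.32032792e-01, -5.83246685e-01,
        -5.50996776e+02],
       [ 2.58014176e-03,  8.05008754e-01,  5.93257321e-01,
         7.46586409e+02],
       [ 0.00000000e+00,  0.00000000e+00,  0.00000000e+00,
         1.00000000e+00]])}
wrist {'fovy': 70.61691384563014, 'cx': 317.2113594426706, 'cy': 196.86086363544533, 'world_from_camera': array([[ 3.84137120e-01, -8.89312642e-01, -2.48116300e-01,
         1.70290416e+02],
       [ 9.23275229e-01,  3.69646686e-01,  1.04518795e-01,
         6.07165671e+02],
       [-1.23451737e-03, -2.69229182e-01,  9.63075347e-01,
         3.84100290e+02],
       [ 0.00000000e+00,  0.00000000e+00,  0.00000000e+00,
         1.00000000e+00]])}
```

View pics/scene0.png

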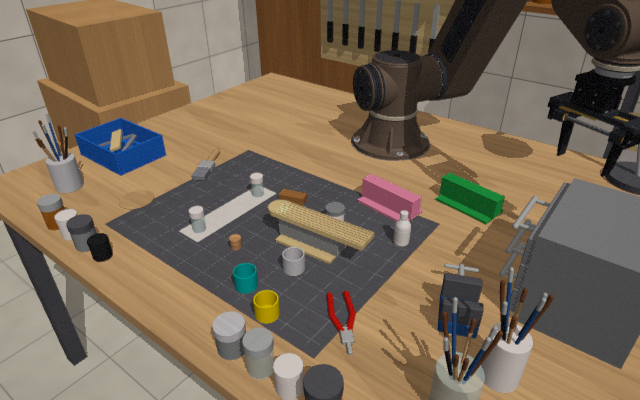

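View pics/side0.png

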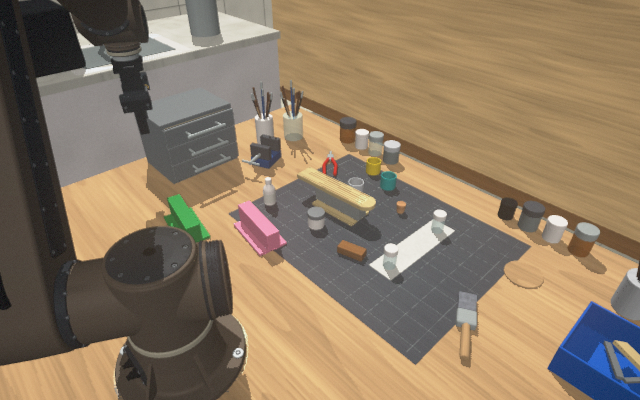

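View pics/wrist0.png

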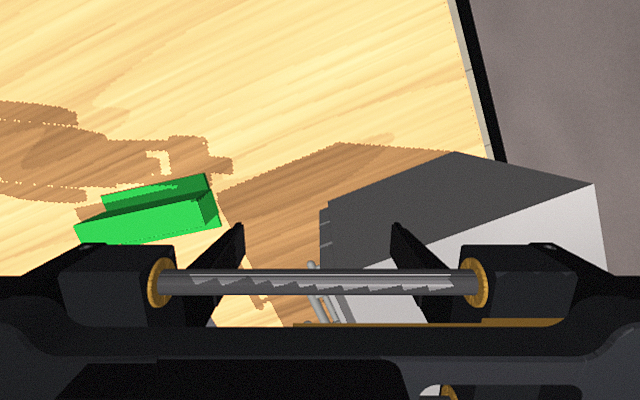

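Scene view: the tin is at about (293,262), the deck runs from (283,207) at the bow to (365,237), the jars are at (197,218) and (257,184), the pot is at (335,213), the cork at (235,242) and the sander at (292,198). I'll zoom in next.

```bash
python3 - <<'E'
import cv2
a=cv2.imread("pics/scene0.png");cv2.imwrite("pics/s1.png",cv2.resize(a[165:295,175:390],None,fx=3.7,fy=3.7,interpolation=cv2.INTER_CUBIC))
a=cv2.imread("pics/side0.png");cv2.imwrite("pics/d1.png",cv2.resize(a[145:285,285:460],None,fx=4.2,fy=4.2,interpolation=cv2.INTER_CUBIC))
E
```

```text
(no output)
```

View pics/s1.png

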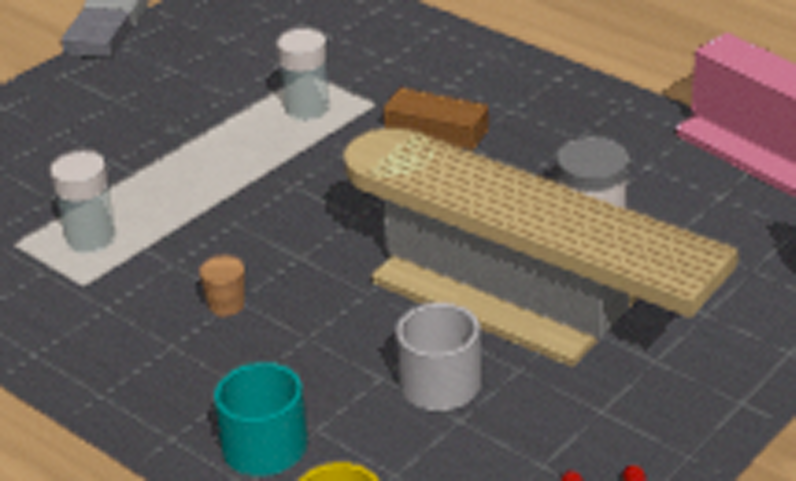

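View pics/d1.png

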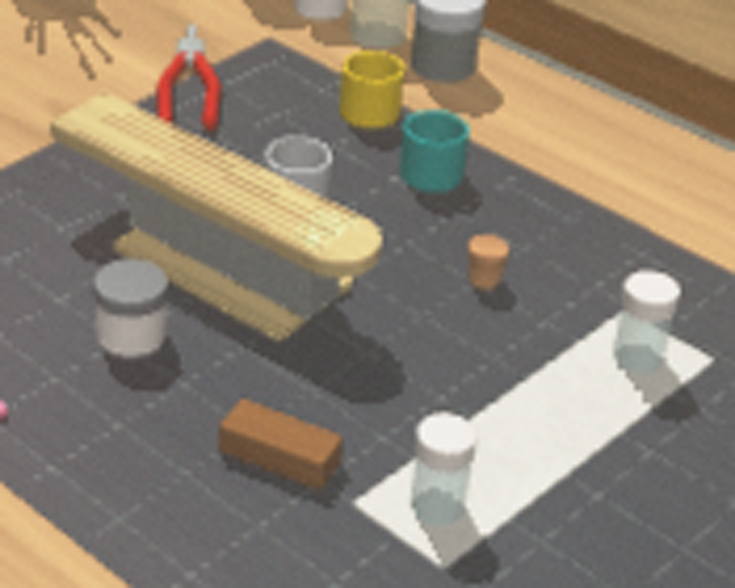

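```bash
cat > h.py <<'E'
import numpy as np
def ray(cam,px):
    f=200/np.tan(np.radians(cam["fovy"]/2)); T=cam["world_from_camera"]
    px=np.atleast_2d(px).astype(float)
    d=np.c_[(px[:,0]-cam["cx"])/f,-(px[:,1]-cam["cy"])/f,-np.ones(len(px))]@T[:3,:3].T
    return T[:3,3],d
def onz(cam,px,z):
    o,d=ray(cam,px); return o+d*((z-o[2])/d[:,2])[:,None]
def proj(cam,P):
    f=200/np.tan(np.radians(cam["fovy"]/2)); T=cam["world_from_camera"]
    p=(np.atleast_2d(P)-T[:3,3])@T[:3,:3]
    return np.c_[cam["cx"]+f*p[:,0]/-p[:,2],cam["cy"]-f*p[:,1]/-p[:,2]]
E
python3 - <<'E'
from cell import env, eyes
from h import *
np.set_printoptions(precision=1,suppress=True)
S=eyes.read_camera("scene");D=eyes.read_camera("side")
s=lambda u,v:(175+u/3.7,165+v/3.7)
d=lambda u,v:(285+u/4.2,145+v/4.2)
for n,a,b,z in [("tinrim",s(438,333),d(299,158),42),("jarA",s(79,163),d(651,286),60),("jarB",s(302,41),d(446,433),60),
 ("pot",s(593,158),d(132,281),46),("cork",s(222,268),d(488,247),30),("sternL",s(737,252),d(52,127),72),("sternR",s(688,300),d(100,97),72),
 ("cardA1",s(18,243),d(713,360),0),("cardA2",s(84,285),d(628,313),0),("cardB1",s(374,104),d(355,505),0),("cardB2",s(328,84),d(443,566),0),
 ("bow",s(346,152),d(381,232),72),("teal",s(259,390),d(435,133),42)]:
    print(n,onz(S,a,z)[0],onz(D,b,z)[0])
E
```

```text
tinrim [665.2 154.2  42. ] [657.3 144.2  42. ]
jarA [ 692.1 -121.9   60. ] [ 692.3 -123.8   60. ]
jarB [ 495.6 -116.2   60. ] [ 492.4 -121.8   60. ]
pot [473.4 123.4  46. ] [470.4 116.9  46. ]
cork [687.7  -0.6  30. ] [684.8  -5.1  30. ]
sternL [532.1 268.9  72. ] [526.2 259.3  72. ]
sternR [585.9 270.7  72. ] [577.1 265.9  72. ]
cardA1 [ 724.9 -157.1    0. ] [ 728.  -158.8    0. ]
cardA2 [727.7 -88.2   0. ] [728.7 -92.8   0. ]
cardB1 [458.7 -85.7   0. ] [460.1 -87.2   0. ]
cardB2 [ 458.7 -131.9    0. ] [ 460.  -153.6    0. ]
bow [592.8  17.9  72. ] [599.2  20.2  72. ]
teal [761.2 107.4  42. ] [753.2  98.8  42. ]
```

```bash
cat >> h.py <<'E'
from scipy.spatial.transform import Rotation as Ro
def toolR(s): return Ro.from_euler("xyz",s["tcp_rot"]).as_matrix()
def target(s,pos,jaw):
    """total tool-frame shift and rotvec to point down at pos (TCP) with jaw axis along given world xy dir (nearest sign)"""
    R=toolR(s); j=np.array([*jaw,0.]);j/=np.linalg.norm(j)
    if j@R[:,1]<0:j=-j
    x=np.array([0,0,-1.]);G=np.c_[x,j,np.cross(x,j)]
    return R.T@(np.array(pos)-s["eef_pos"]), Ro.from_matrix(R.T@G).as_rotvec()
E
python3 - <<'E'
from cell import env
from h import *
np.set_printoptions(precision=3,suppress=True)
s=env.state();print(toolR(s),s["t"]);print(target(s,[640,130,430],[0,1]),target(s,[640,130,430],[1,0]))
E
```

```text
[[-0.     0.385  0.923]
 [-0.     0.923 -0.385]
 [-1.    -0.    -0.   ]] 0.25
(array([ -25.422, -258.841,  540.776]), array([-0.395, -0.   ,  0.   ])) (array([ -25.422, -258.841,  540.776]), array([1.176, 0.   , 0.   ]))
```

Call:
jog_arm(
  deltas=[-5,-30,61,0,0,0,1,-5,-30,61,0,0,0,1,-5,-30,61,0,0,0,1,-5,-30,61,0,0,0,1,-5,-30,61,0,0,0,1,-5,-30,61,0,0,0,1,-5,-30,61,0,0,0,1,-5,-30,61,0,0,0,1,-5,-30,61,0,0,0,1,-5,-30,61,0,0,0,1],
)

```text
t: 1.5
eef_pos: [653.0, 107.0, 450.2]
tcp_rot: [0.553, 1.571, 0.165]
ft_force: [0.8, 0.4, 0.4]
opening: 1.001
```

```bash
python3 - <<'E'
from cell import env
from h import *
np.set_printoptions(precision=3,suppress=True)
s=env.state();print(s["t"],s["eef_pos"],target(s,[690,70,450],[0,1]))
E
```

```text
1.5 [652.991 106.963 450.244] (array([  0.249, -20.218,  48.24 ]), array([-0.388,  0.   , -0.   ]))
```

Call:
jog_arm(
  deltas=[0,-20,48,0,0,0,1,0,0,0,-0.18,0,0,1,0,0,0,-0.18,0,0,1,0,0,0,-0.08,0,0,1,0,0,0,0,0,0,1,0,0,0,0,0,0,1],
)

```text
t: 2.25
eef_pos: [693.6, 63.6, 448.0]
tcp_rot: [-3.074, 1.569, -3.017]
ft_force: [-0.0, 0.2, 0.8]
opening: 1.002
```

```bash
python3 - <<'E'
from cell import env,eyes
from h import *
import cv2,pickle
np.set_printoptions(precision=3,suppress=True)
s=env.state();print(s["t"],s["eef_pos"],target(s,[690,70,450],[0,1]))
r=eyes.read_camera("wrist");pickle.dump(r,open("w1.pkl","wb"))
cv2.imwrite("pics/w1.png",r["image"][:,:,::-1])
E
```

```text
2.25 [693.557  63.637 448.026] (array([-1.969,  6.555, -3.194]), array([ 0.057, -0.002,  0.   ]))
```

View pics/w1.png

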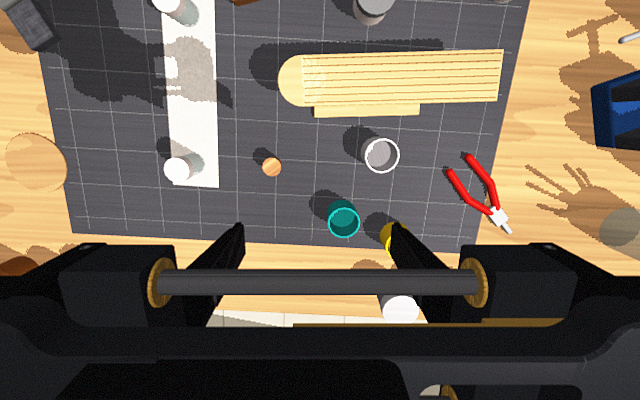

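The wrist view shows the deck from (279,80) to (501,75), the tin rim at (382,155), the card and jars at (177,168) and (175,3), and the cork at (271,167). I'll measure by masks now.

```bash
python3 - <<'E'
from h import *
import cv2,pickle
np.set_printoptions(precision=1,suppress=True)
r=pickle.load(open("w1.pkl","rb"));im=r["image"]
hsv=cv2.cvtColor(im,cv2.COLOR_RGB2HSV)
def cnt(m,roi):
    k=np.zeros_like(m);x0,y0,x1,y1=roi;k[y0:y1,x0:x1]=m[y0:y1,x0:x1]
    c,_=cv2.findContours(k,cv2.RETR_EXTERNAL,cv2.CHAIN_APPROX_NONE);return max(c,key=cv2.contourArea)[:,0,:].astype(np.float32)
wood=cv2.inRange(hsv,(10,60,110),(35,255,255))
wood=cv2.morphologyEx(wood,cv2.MORPH_CLOSE,np.ones((5,5)))
c=cnt(wood,(265,40,512,106));P=onz(r,c,72)[:,:2]
# deck sides: fit via min area rect
(ctr,wh,a)=cv2.minAreaRect(P.astype(np.float32));print("deck rect",np.array(ctr),wh,a);print(cv2.boxPoints((ctr,wh,a)))
white=cv2.inRange(hsv,(0,0,185),(180,60,255))
c=cnt(white,(355,130,410,178));e=cv2.fitEllipse(c);print("tin",e,onz(r,e[0],42))
q=onz(r,c,42)[:,:2];print("tin circle",cv2.minEnclosingCircle(q.astype(np.float32)))
Q=onz(r,[[177,168],[175,3]],60);print("caps px",Q,Q.mean(0))
# card edges
for v in (110,130,150): 
    xs=np.where(white[v,150:230]>0)[0]+150; print(v,onz(r,[[xs[0],v],[xs[-1],v]],0)[:,:2].ravel())
cv2.imwrite("pics/w1z.png",cv2.resize(im[0:200,140:520,::-1],None,fx=2.1,fy=2.1,interpolation=cv2.INTER_CUBIC))
E
```

```text
deck rect [568.8 141. ] (59.30101013183594, 261.1416015625) 4.792657375335693
[[528.3 268.7]
 [550.1   8.4]
 [609.2  13.4]
 [587.4 273.6]]
tin ((381.83648681640625, 155.2729949951172), (33.36336135864258, 35.092403411865234), 39.771484375) [[660.9 151.   42. ]]
tin circle ((661.3283081054688, 150.96438598632812), 24.125835418701172)
caps px [[ 691.  -120.2   60. ]
 [ 500.8 -108.3   60. ]] [ 595.9 -114.3   60. ]
110 [ 618.3 -156.3  614.3  -86.9]
130 [ 646.6 -157.2  642.6  -86.5]
150 [ 675.8 -155.1  672.   -87.6]
```

View pics/w1z.png

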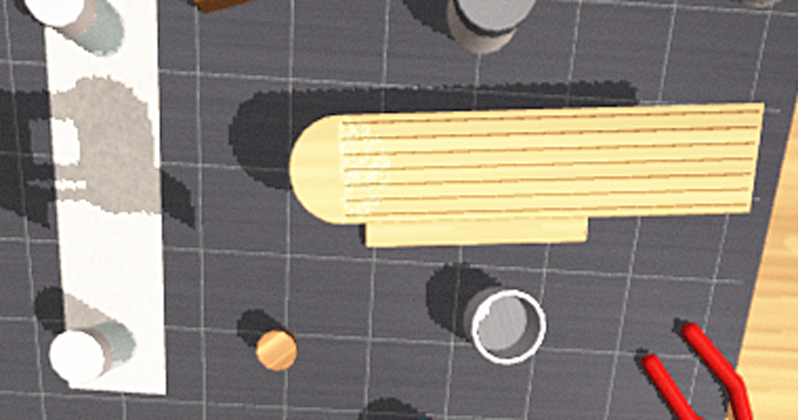

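```bash
python3 - <<'E'
from cell import env
from h import *
np.set_printoptions(precision=3,suppress=True)
s=env.state();print(toolR(s));print(s["t"],s["eef_pos"],target(s,[661,150,250],[0,1]))
E
```

```text
[[-0.002 -0.057  0.998]
 [-0.     0.998  0.057]
 [-1.    -0.    -0.002]]
2.3 [693.542  63.681 448.016] (array([198.057,  88.071, -27.15 ]), array([ 0.057, -0.002,  0.   ]))
```

Call:
jog_arm(
  deltas=[50,22,-7,0,0,0,1,50,22,-7,0,0,0,1,50,22,-7,0,0,0,1,48,22,-7,0.056,-0.002,0,1,0,0,0,0,0,0,1,0,0,0,0,0,0,1],
)

```text
t: 3.05
eef_pos: [660.7, 151.9, 248.1]
tcp_rot: [-0.057, 1.564, -0.063]
ft_force: [0.8, -0.1, 0.7]
opening: 0.996
```

```bash
python3 - <<'E'
from cell import env,eyes
from h import *
import cv2,pickle
np.set_printoptions(precision=3,suppress=True)
s=env.state();print(s["t"],s["eef_pos"],target(s,[661,150,250],[0,1]))
r=eyes.read_camera("wrist");pickle.dump(r,open("w2.pkl","wb"))
im=r["image"].copy()
a=np.linspace(0,6.28,40)
for p in proj(r,np.c_[661+24*np.cos(a),150+24*np.sin(a),42+0*a]).astype(int): cv2.circle(im,tuple(map(int,p)),1,(255,0,0),-1)
cv2.imwrite("pics/w2.png",im[:,:,::-1])
E
```

```text
3.05 [660.673 151.911 248.127] (array([-1.87 , -1.909,  0.35 ]), array([-0.006,  0.007,  0.   ]))
```

View pics/w2.png

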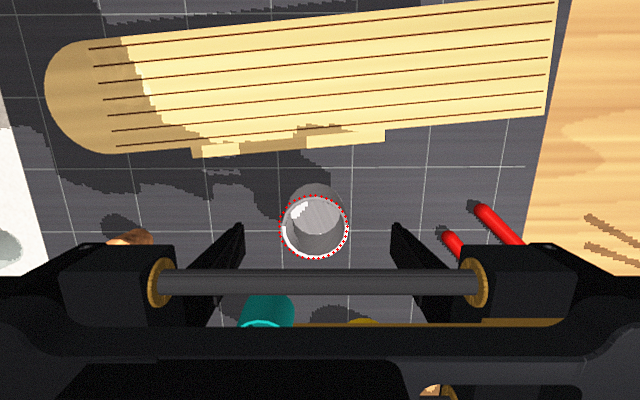

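The overlay matches the tin rim at (314,227). Now I'll descend and grip.

Call:
jog_arm(
  deltas=[26,-1,0,0,0.006,0,1,26,-1,0,0,0,0,1,0,0,0,0,0,0,1,0,0,0,0,0,0,0,0,0,0,0,0,0,0,0,0,0,0,0,0,0,0,0,0,0,0,0,0,0,0,0,0,0,0,0],
)

```text
t: 4.1
eef_pos: [664.4, 146.9, 207.4]
tcp_rot: [0.095, 1.554, 0.088]
ft_force: [0.1, 1.0, -0.7]
opening: 0.534
```

```bash
python3 - <<'E'
from cell import env
from h import *
np.set_printoptions(precision=3,suppress=True)
s=env.state();print(s["t"],s["eef_pos"],s["ft_force"],s["opening"],target(s,[661,150,220],[0,1]))
E
```

```text
4.1 [664.352 146.93  207.413] [ 0.085  1.007 -0.705] 0.5344445094368011 (array([-12.639,   3.065,  -3.158]), array([-0.008,  0.017, -0.002]))
```

Call:
jog_arm(
  deltas=[0,3,-3,-0.008,0.017,0,1,0,0,0,0,0,0,1,10,0,0,0,0,0,1,0,0,0,0,0,0,1],
)

```text
t: 4.6
eef_pos: [660.9, 150.4, 196.2]
tcp_rot: [2.466, 1.568, 2.467]
ft_force: [0.6, -0.2, 0.4]
opening: 0.897
```

```bash
cat > st.py <<'E'
import sys
from cell import env
from h import *
np.set_printoptions(precision=3,suppress=True)
v=list(map(float,sys.argv[1:]))
s=env.state();print(s["t"],s["eef_pos"],s["ft_force"],s["opening"],*target(s,v[:3],v[3:5]))
E
python3 st.py 661 150 196 0 1
```

```text
4.6 [660.947 150.362 196.221] [ 0.594 -0.172  0.359] 0.8967914976095193 [ 0.22  -0.363  0.053] [ 0.001 -0.002 -0.001]
```

Call:
jog_arm(
  deltas=[0,0,0,0,0,0,0,0,0,0,0,0,0,0,0,0,0,0,0,0,0,0,0,0,0,0,0,0,0,0,0,0,0,0,0,0,0,0,0,0,0,0,0,0,0,0,0,0,0],
)

```text
t: 5.48
eef_pos: [661.1, 150.3, 196.3]
tcp_rot: [2.398, 1.569, 2.399]
ft_force: [-1.2, -0.1, -0.7]
opening: 0.504
```

```bash
python3 st.py 593 -120 300 0 1
```

```text
5.475 [661.076 150.255 196.285] [-1.189 -0.077 -0.733] 0.5040287462349595 [-104.006 -270.023  -68.548] [ 0.001 -0.002 -0.001]
```

Call:
jog_arm(
  deltas=[-50,0,0,0,0,0,0,-60,-10,3,0,0,0,0,-30,-50,5,0,0,0,0,-30,-55,5,0,0,0,0,-30,-55,5,0,0,0,0,-20,-55,10,0,0,0,0,0,-45,5,0,0,0,0,0,0,0,0,0,0,0],
)

```text
t: 6.48
eef_pos: [695.3, -125.2, 421.8]
tcp_rot: [-2.744, 1.569, -2.741]
ft_force: [-0.7, 0.3, -1.0]
opening: 0.507
```

```bash
python3 - <<'E'
from cell import env,eyes
from h import *
import cv2,pickle
np.set_printoptions(precision=3,suppress=True)
s=env.state();print(s["t"],s["eef_pos"],s["opening"])
r=eyes.read_camera("wrist");pickle.dump(r,open("w3.pkl","wb"))
im=r["image"].copy()
cv2.imwrite("pics/w3.png",im[:,:,::-1])
E
```

```text
6.475 [ 695.307 -125.187  421.757] 0.5067944203387723
```

View pics/w3.png

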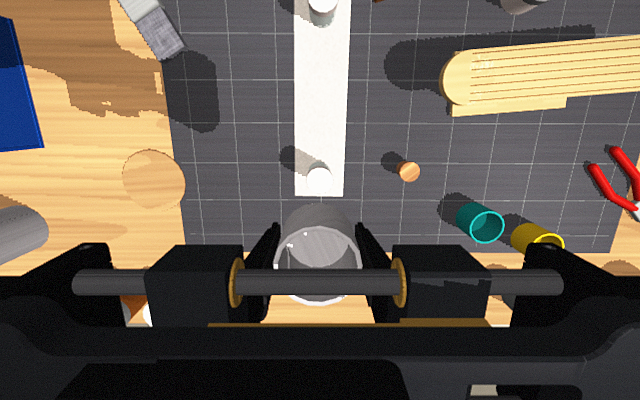

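The tin is held. Jar A's cap is at (319,178) and jar B's at (323,5), with the card between columns 294 and 350. I'll measure the caps and card edges.

```bash
python3 - <<'E'
from h import *
import cv2,pickle
np.set_printoptions(precision=1,suppress=True)
r=pickle.load(open("w3.pkl","rb"));im=r["image"]
cv2.imwrite("pics/w3z.png",cv2.resize(im[0:205,275:365,::-1],None,fx=2.9,fy=2.9,interpolation=cv2.INTER_CUBIC))
hsv=cv2.cvtColor(im,cv2.COLOR_RGB2HSV);white=cv2.inRange(hsv,(0,0,150),(180,60,255))
for v in (40,60,80,100,120,140):
    xs=np.where(white[v,280:365]>0)[0]+280; P=onz(r,[[xs[0]-.5,v],[xs[-1]+.5,v]],0);print(v,P[:,:2].ravel(),P.mean(0))
cv2.imwrite("pics/w3b.png",cv2.resize(im[30:125,430:640,::-1],None,fx=3.8,fy=3.8,interpolation=cv2.INTER_CUBIC))
E
```

```text
40 [ 522.7 -155.4  522.5  -83.8] [ 522.6 -119.6    0. ]
60 [ 546.1 -155.8  545.9  -84.3] [ 546.  -120.1    0. ]
80 [ 570.4 -156.3  570.1  -84.8] [ 570.3 -120.5    0. ]
100 [ 595.5 -156.8  595.2  -85.3] [ 595.4 -121.     0. ]
120 [ 621.5 -157.3  621.2  -85.9] [ 621.4 -121.6    0. ]
140 [ 648.5 -157.8  648.2  -85. ] [ 648.4 -121.4    0. ]
```

View pics/w3z.png

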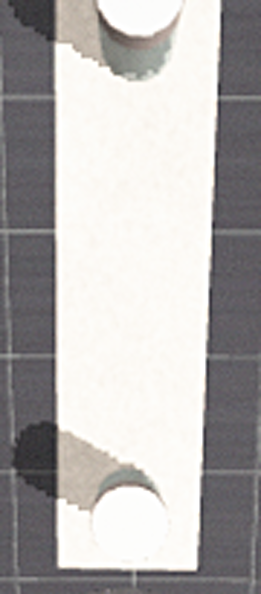

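View pics/w3b.png

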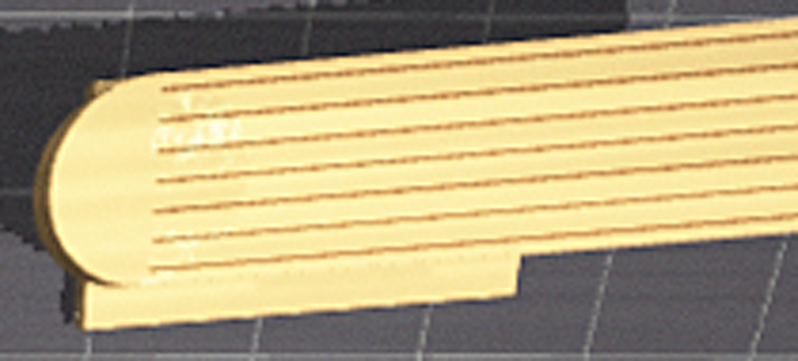

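```bash
python3 - <<'E'
from h import *
import cv2,pickle
np.set_printoptions(precision=1,suppress=True)
r=pickle.load(open("w3.pkl","rb"))
print("A",onz(r,[275+130/2.9,522/2.9],60),"B edge",onz(r,[275+140/2.9,37/2.9],60),"card end",onz(r,[275+125/2.9,569/2.9],0))
print("bow",onz(r,[430+50/3.8,30+190/3.8],72))
for p in [(170,74),(798,19),(110,284),(798,232)]: print(p,onz(r,[430+p[0]/3.8,30+p[1]/3.8],72)[0])
w=pickle.load(open("w1.pkl","rb"))
print("w1")
for p in [(290,168),(764,103),(750,212),(345,114),(340,222)]: print(p,onz(w,[140+p[0]/2.1,p[1]/2.1],72)[0])
w=pickle.load(open("w2.pkl","rb"))
print("w2")
for p in [(44,93),(556,0),(541,116),(85,38),(110,154)]: print(p,onz(w,p,72)[0])
E
python3 st.py 593 -121 300 0 1
```

```text
A [[ 692.6 -121.1   60. ]] B edge [[ 511.  -118.6   60. ]] card end [[ 729.9 -123.     0. ]]
bow [[578.6  12.1  72. ]]
(170, 74) [548.4  41.8  72. ]
(798, 19) [534.1 212.2  72. ]
(110, 284) [604.1  32.7  72. ]
(798, 232) [589.  229.3  72. ]
w1
(290, 168) [576.9  12.   72. ]
(764, 103) [529.2 268.7  72. ]
(750, 212) [585.2 273.9  72. ]
(345, 114) [547.7  41.4  72. ]
(340, 222) [604.   41.1  72. ]
w2
(44, 93) [572.8  11.7  72. ]
(556, 0) [532.3 267.5  72. ]
(541, 116) [585.5 271.7  72. ]
(85, 38) [547.4  38.9  72. ]
(110, 154) [604.4  39.4  72. ]
6.525 [ 695.285 -123.558  421.924] [0.174 0.311 0.066] 0.5054097212086774 [ 122.104    3.067 -102.055] [ 0.005 -0.002  0.   ]
```

Call:
jog_arm(
  deltas=[25,1,-25,0,0,0,0,40,1,-25,0,0,0,0,45,1,-25,0,0,0,0,45,0,-25,0,0,0,0,30,0,-2,0.005,-0.002,0,0,0,0,0,0,0,0,0,0,0,0,0,0,0,0],
)

```text
t: 7.4
eef_pos: [589.8, -111.7, 233.8]
tcp_rot: [0.316, 1.569, 0.324]
ft_force: [0.3, -0.5, -0.3]
opening: 0.51
```

```bash
python3 st.py 593 -121 197 0 1
```

```text
7.4 [ 589.78  -111.721  233.836] [ 0.323 -0.486 -0.348] 0.5100945496439434 [36.836 -9.329  3.072] [ 0.008  0.002 -0.001]
```

Call:
jog_arm(
  deltas=[15,-9,3,0.008,0,0,0,12,0,0,0,0,0,0,0,0,0,0,0,0,0],
)

```text
t: 7.78
eef_pos: [594.0, -121.1, 207.2]
tcp_rot: [-0.082, 1.565, -0.082]
ft_force: [-0.6, 0.6, -1.3]
opening: 0.505
```

```bash
python3 st.py 593 -121 197 0 1
```

```text
7.775 [ 594.012 -121.077  207.219] [-0.558  0.575 -1.276] 0.5053397131884092 [10.213  0.082 -1.07 ] [0.    0.006 0.   ]
```

Call:
jog_arm(
  deltas=[6,0,-1,0,0.006,0,0,4,0,0,0,0,0,0,0,0,0,0,0,0,0,0,0,0,0,0,0,0],
)

```text
t: 8.28
eef_pos: [593.1, -121.2, 196.9]
tcp_rot: [-2.13, 1.57, -2.13]
ft_force: [-0.1, 0.8, 0.9]
opening: 0.504
```

```bash
python3 st.py 593 -121 197 0 1
```

```text
8.275 [ 593.075 -121.164  196.865] [-0.086  0.771  0.896] 0.5041780690608709 [-0.135  0.164 -0.075] [-0.    -0.     0.001]
```

Call:
jog_arm(
  deltas=[0,0,0,0,0,0,1,0,0,0,0,0,0,1,0,0,0,0,0,0,1,0,0,0,0,0,0,1,0,0,0,0,0,0,1,-30,0,0,0,0,0,1,-50,0,0,0,0,0,1,-50,0,30,0,0,0,1,-50,0,40,0,0,0,1,-20,0,30,0,0,0,1],
)

```text
t: 9.52
eef_pos: [693.0, -121.2, 400.4]
tcp_rot: [2.965, 1.567, 2.964]
ft_force: [0.2, -0.8, -0.7]
opening: 0.999
```

```bash
python3 - <<'E'
from cell import env,eyes
from h import *
import cv2,pickle
np.set_printoptions(precision=1,suppress=True)
s=env.state();print(s["t"],s["eef_pos"],s["opening"])
r=eyes.read_camera("wrist");pickle.dump(r,open("w4.pkl","wb"))
im=r["image"].copy()
a=np.linspace(0,6.28,40)
for p in proj(r,np.c_[593+24*np.cos(a),-121+24*np.sin(a),42+0*a]).astype(int): cv2.circle(im,tuple(map(int,p)),0,(255,0,0),-1)
cv2.imwrite("pics/w4.png",im[:,:,::-1])
print(*target(s,[560,240,300],[0.997,0.08]))
E
```

```text
9.525 [ 693.  -121.2  400.4] 0.9988679411837608
[ 101.2  361.  -132.9] [ 1.5 -0.   0. ]
```

View pics/w4.png

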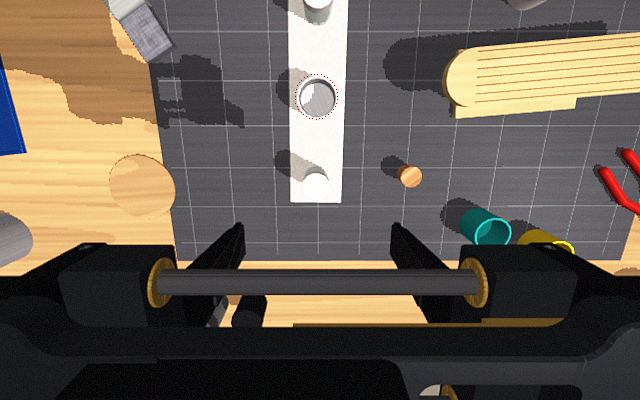

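The tin stands on the card at about (316,98), close to the predicted circle. I'll zoom in to check it against the jars.

```bash
python3 - <<'E'
from h import *
import cv2,pickle
r=pickle.load(open("w4.pkl","rb"));im=r["image"]
cv2.imwrite("pics/w4z.png",cv2.resize(im[0:215,270:360,::-1],None,fx=2.7,fy=2.7,interpolation=cv2.INTER_CUBIC))
b=cv2.resize(im[65:125,285:350,::-1],None,fx=9,fy=9,interpolation=cv2.INTER_CUBIC)
cv2.imwrite("pics/w4y.png",b)
E
```

```text
(no output)
```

View pics/w4z.png

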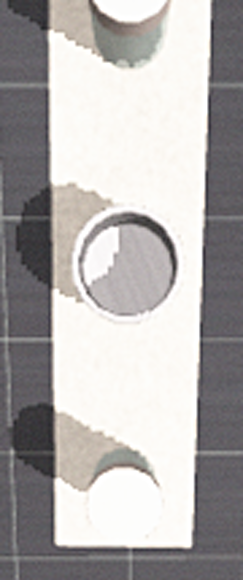

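View pics/w4y.png

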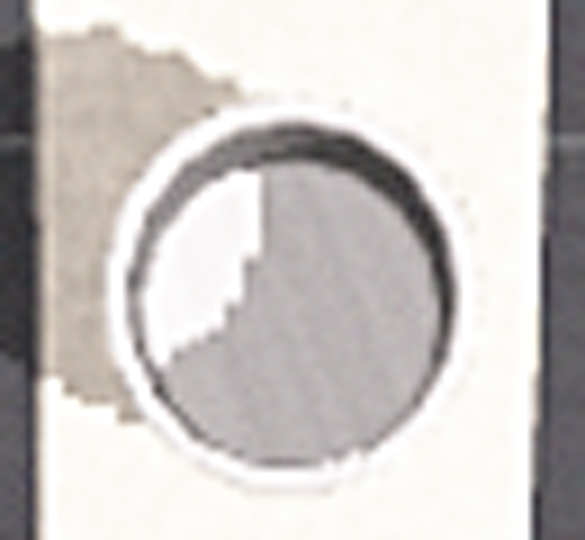

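```bash
python3 - <<'E'
from h import *
import pickle
np.set_printoptions(precision=1,suppress=True)
r=pickle.load(open("w4.pkl","rb"))
print("tin",onz(r,[317.5,97.8],42),"A",onz(r,[270+124/2.7,503/2.7],60),"Bedge",onz(r,[270+130/2.7,22/2.7],60))
print("bow",onz(r,[445,78],72))
E
python3 - <<'E'
import sys
sys.path.insert(0,'.')
from cell import env
from h import *
s=env.state();print(s["joints"].round(2))
E
```

```text
tin [[ 593.7 -119.5   42. ]] A [[ 692.5 -121.4   60. ]] Bedge [[ 510.6 -118.9   60. ]]
bow [[576.8  10.   72. ]]
[-0.27  0.61  1.34 -0.    1.19 -1.84]
```

Call:
jog_arm(
  deltas=[0,60,-22,0,0,0,1,0,60,-22,0,0,0,1,0,60,-22,0,0,0,1,0,60,-22,0,0,0,1,0,60,-22,0,0,0,1,0,60,-22,0,0,0,1,0,0,0,0.18,0,0,1,0,0,0,0.18,0,0,1,0,0,0,0.18,0,0,1,0,0,0,0.18,0,0,1],
)

```text
t: 10.82
eef_pos: [562.2, 237.5, 398.9]
tcp_rot: [-2.215, 1.568, -2.956]
ft_force: [-1.0, -0.3, -0.6]
opening: 1.001
```

Call:
jog_arm(
  deltas=[0,0,0,0.18,0,0,1,0,0,0,0.18,0,0,1,0,0,0,0.18,0,0,1,0,0,0,0.18,0,0,1,0,0,0,0,0,0,1],
)

```text
t: 11.45
eef_pos: [561.2, 237.2, 397.5]
tcp_rot: [-1.414, 1.566, -2.898]
ft_force: [0.4, -1.0, 0.1]
opening: 0.997
```

```bash
python3 st.py 559.5 246 300 0.997 0.08; python3 - <<'E'
from cell import eyes
from h import *
print(onz(eyes.read_camera("scene"),[402,243],0),onz(eyes.read_camera("side"),[269,205],0))
E
```

```text
11.45 [561.172 237.197 397.547] [ 0.361 -1.004  0.052] 0.997017057213683 [97.543 -0.443 -8.988] [0.006 0.001 0.005]
[[442.54359998 293.32185304   0.        ]] [[431.47510731 280.57581796   0.        ]]
```

Call:
jog_arm(
  deltas=[50,0,-5,0.006,0,0.005,1,48,0,-4,0,0,0,1,0,0,0,0,0,0,1],
)

```text
t: 11.92
eef_pos: [560.4, 246.2, 298.5]
tcp_rot: [1.479, 1.568, 0.002]
ft_force: [-0.3, -0.8, 1.4]
opening: 1.001
```

```bash
python3 st.py 559.5 246 238 0.997 0.08; python3 - <<'E'
from cell import env,eyes
from h import *
import cv2,pickle
np.set_printoptions(precision=1,suppress=True)
r=eyes.read_camera("wrist");pickle.dump(r,open("w5.pkl","wb"))
cv2.imwrite("pics/w5.png",r["image"][:,:,::-1])
E
```

```text
11.925 [560.364 246.213 298.472] [-0.311 -0.754  1.444] 1.0010120210092643 [60.47  -1.059  0.115] [ 0.013  0.    -0.003]
```

View pics/w5.png

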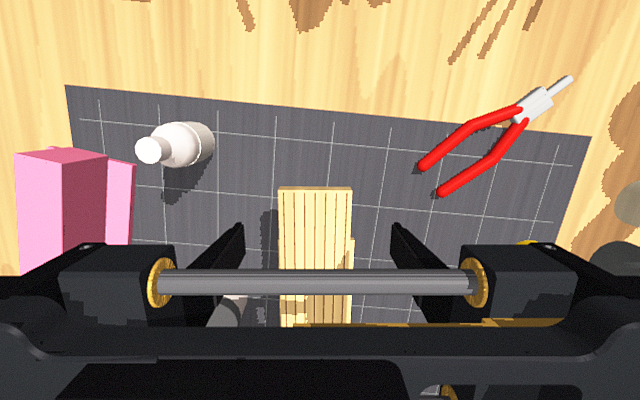

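The stern edge runs from (278,187) to (352,187) and is centred between the fingers, so I'll descend.

Call:
jog_arm(
  deltas=[30,-1,0,0.012,0,-0.003,1,28,0,0,0,0,0,1,0,0,0,0,0,0,1],
)

```text
t: 12.35
eef_pos: [562.1, 246.5, 248.5]
tcp_rot: [1.77, 1.558, 0.284]
ft_force: [1.2, 0.9, 0.4]
opening: 1.002
```

```bash
python3 st.py 559.5 246 238 0.997 0.08
```

```text
12.35 [562.122 246.479 248.483] [1.165 0.871 0.427] 1.0021660783367468 [10.449 -2.784  0.281] [ 0.005 -0.003 -0.012]
```

Call:
jog_arm(
  deltas=[10,-3,0,0.005,-0.003,-0.012,1,0,0,0,0,0,0,1],
)

```text
t: 12.6
eef_pos: [559.8, 246.4, 241.5]
tcp_rot: [1.66, 1.567, 0.17]
ft_force: [0.2, -0.6, 0.3]
opening: 1.0
```

```bash
python3 st.py 559.5 246 238 0.997 0.08
```

```text
12.6 [559.777 246.367 241.522] [ 0.234 -0.606  0.256] 0.9995412994020716 [ 3.521 -0.32   0.345] [ 0.001 -0.    -0.004]
```

Call:
jog_arm(
  deltas=[3,0,0,0,0,-0.003,1,0,0,0,0,0,0,1,0,0,0,0,0,0,0,0,0,0,0,0,0,0,0,0,0,0,0,0,0,0,0,0,0,0,0,0,0,0,0,0,0,0,0],
)

```text
t: 13.48
eef_pos: [560.1, 246.5, 240.1]
tcp_rot: [1.853, 1.568, 0.364]
ft_force: [-1.0, -0.5, -0.3]
opening: 0.592
```

```bash
python3 st.py 559.5 246 238 0.997 0.08
```

```text
13.475 [560.097 246.485 240.089] [-0.987 -0.517 -0.335] 0.5919091538408943 [ 2.086 -0.641  0.437] [ 0.001 -0.001 -0.003]
```

Call:
jog_arm(
  deltas=[0,0,10,0,0,0,0,0,0,12,0,0,0,0,0,0,12,0,0,0,0,0,0,0,0,0,0,0],
)

```text
t: 13.98
eef_pos: [563.1, 209.8, 240.1]
tcp_rot: [1.851, 1.567, 0.36]
ft_force: [-0.6, 0.0, 0.1]
opening: 0.583
```

```bash
python3 st.py 574 116 240 0.997 0.08
```

```text
13.975 [563.099 209.752 240.125] [-0.623  0.034  0.079] 0.583167339475311 [ 0.046  3.324 94.325] [ 0.    -0.001 -0.003]
```

Call:
jog_arm(
  deltas=[0,0.5,15,0,0,0,0,0,0.5,15,0,0,0,0,0,0.5,15,0,0,0,0,0,0.5,12,0,0,0,0,0,0.5,12,0,0,0,0,0,0,0,0,0,0,0],
)

```text
t: 14.72
eef_pos: [571.8, 135.6, 240.1]
tcp_rot: [1.812, 1.567, 0.321]
ft_force: [-0.8, -0.9, 0.3]
opening: 0.584
```

```bash
python3 st.py 574 116 240 0.997 0.08; python3 - <<'E'
from cell import env,eyes
import cv2,pickle
for n in("scene","side"):
    r=eyes.read_camera(n);pickle.dump(r,open(n+"6.pkl","wb"));im=r["image"][:,:,::-1]
    c=im[165:295,175:390] if n=="scene" else im[145:285,285:460]
    f=3.7 if n=="scene" else 4.2
    cv2.imwrite(f"pics/{n}6.png",cv2.resize(c,None,fx=f,fy=f,interpolation=cv2.INTER_CUBIC))
E
```

```text
14.725 [571.792 135.618 240.126] [-0.836 -0.929  0.345] 0.583726532961038 [ 0.112  0.639 19.732] [-0.    -0.001 -0.003]
```

View pics/scene6.png

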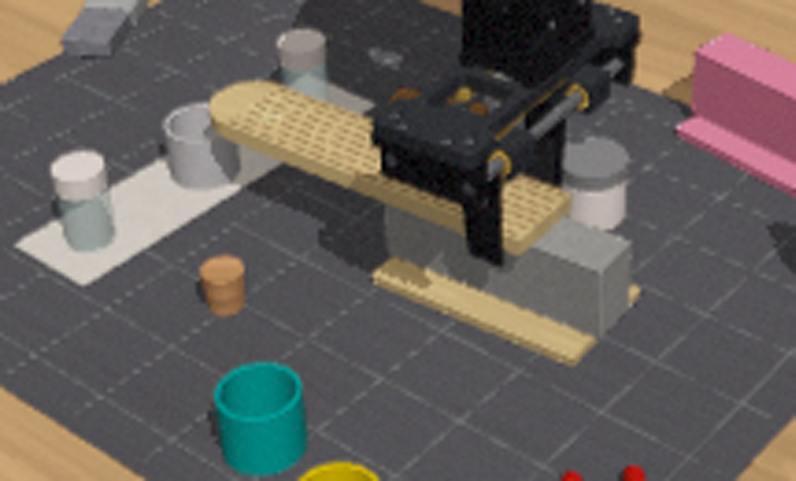

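View pics/side6.png

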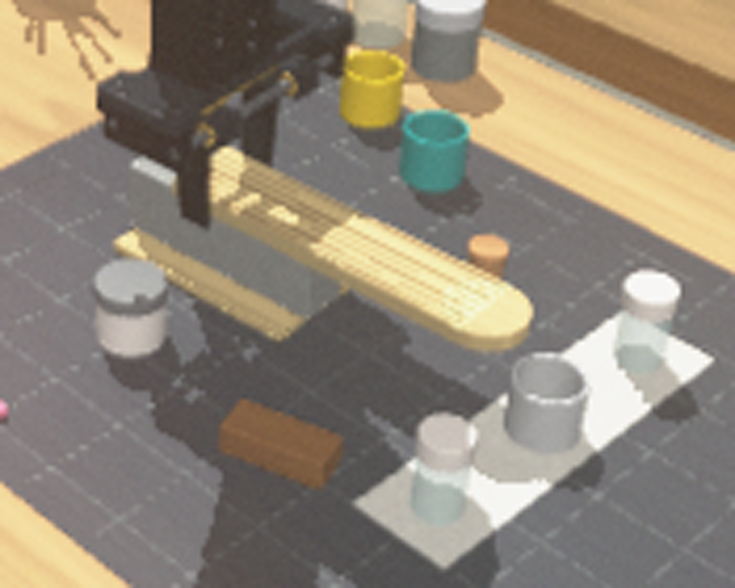

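Bow tip is at crop (211,108) in the scene view and (532,308) in the side view. The deck is level and about 20 mm short of the tin.

Call:
jog_arm(
  deltas=[0,0.6,8,0,0,0,0,0,0,8,0,0,0,0,0,0,3,0,0,0,0,0,0,0,0,0,0,0,0,0,0,0,0,0,0],
)

```text
t: 15.45
eef_pos: [573.8, 117.1, 240.1]
tcp_rot: [1.884, 1.567, 0.394]
ft_force: [0.7, 0.5, 0.6]
opening: 0.589
```

```bash
python3 st.py 574 116 240 0.997 0.08; python3 - <<'E'
from cell import env,eyes
import cv2,pickle
for n in("scene","side"):
    r=eyes.read_camera(n);pickle.dump(r,open(n+"7.pkl","wb"));im=r["image"][:,:,::-1]
    c=im[160:250,180:310] if n=="scene" else im[170:270,370:480]
    f=6 
    cv2.imwrite(f"pics/{n}7.png",cv2.resize(c,None,fx=f,fy=f,interpolation=cv2.INTER_CUBIC))
E
```

```text
15.45 [573.82  117.143 240.126] [0.729 0.531 0.615] 0.5892268469572727 [0.125 0.085 1.154] [ 0.001 -0.001 -0.004]
```

View pics/scene7.png

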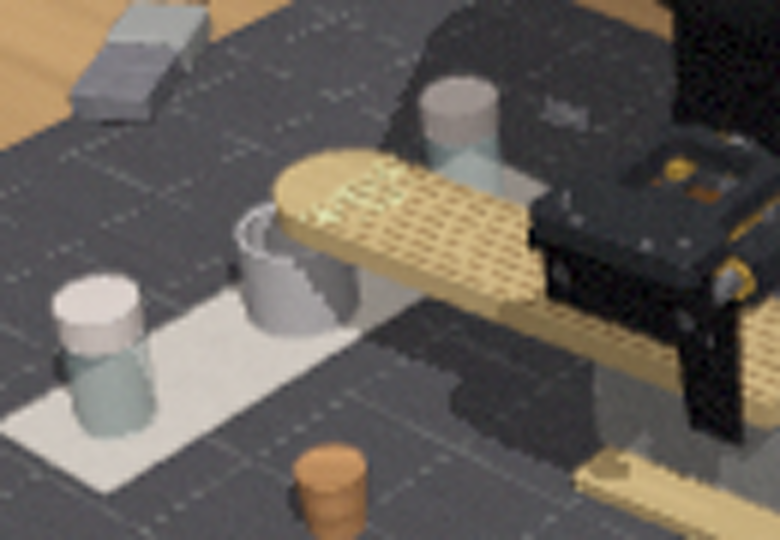

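View pics/side7.png

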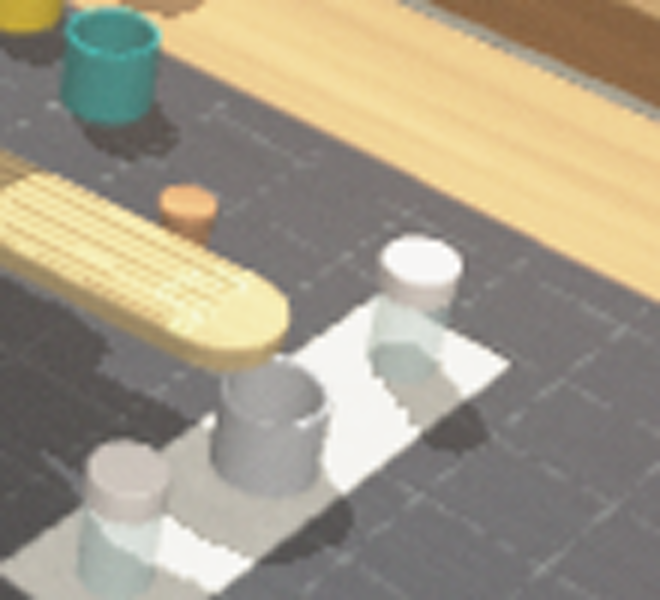

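```bash
python3 - <<'E'
from h import *
import cv2,pickle
u=np.array([.08,-.997]);v=np.array([.997,.08])
def half(b,z):
    c=np.array(b)-28*u;a=np.linspace(-1.57,1.57,40)
    return np.c_[c+28*(np.cos(a)[:,None]*u+np.sin(a)[:,None]*v),np.full(40,z)]
a=np.linspace(0,6.28,60);tin=np.c_[593.7+24*np.cos(a),-119.5+24*np.sin(a),42+0*a]
for n,(y0,y1,x0,x1) in {"scene":(160,250,180,310),"side":(170,270,370,480)}.items():
    r=pickle.load(open(n+"7.pkl","rb"));im=cv2.resize(r["image"][y0:y1,x0:x1,::-1],None,fx=6,fy=6,interpolation=cv2.INTER_CUBIC)
    for P,c in((half([592.5,-118],72),(0,0,255)),(tin,(255,0,0))):
        for p in proj(r,P): cv2.circle(im,(int((p[0]-x0+.5)*6),int((p[1]-y0+.5)*6)),1,c,-1)
    cv2.imwrite(f"pics/{n}7o.png",im)
E
```

```text
(no output)
```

View pics/scene7o.png

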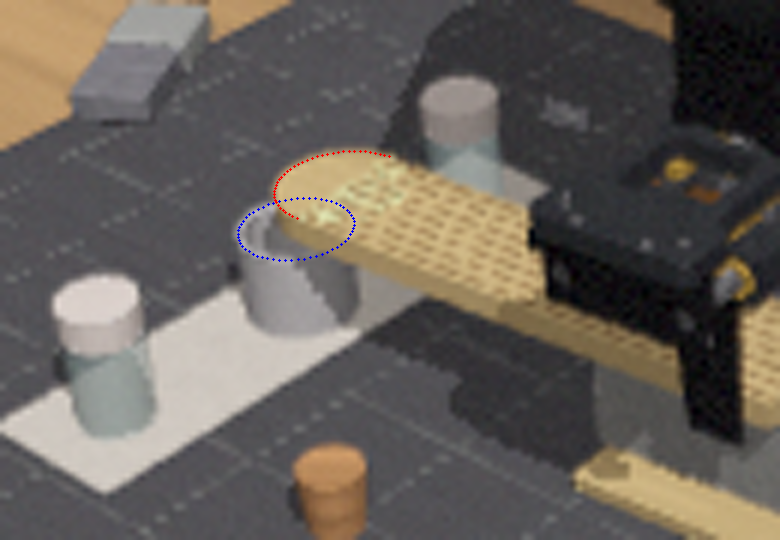

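View pics/side7o.png

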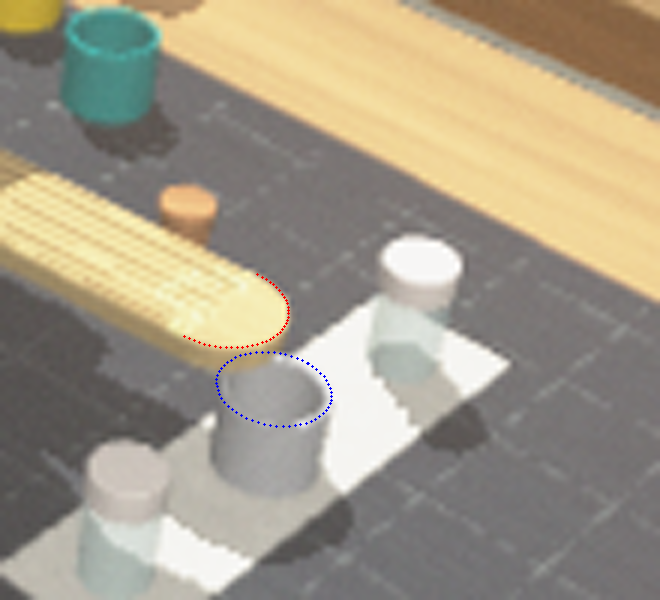

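The overlays fit the bow and the tin rim in both views, with the tip about 2 mm from the tin's axis. I'm handing the job in.

```bash
python3 - <<'E'
from cell import env
print(env.job_done()); s=env.state();print(s["t"],s["eef_pos"],s["opening"],s["ft_force"])
E
```

```text
the job is handed in; nothing more can be done
None
the job is handed in; nothing more can be done
```

I placed the tin on the card between the jars and let go of it. I then slid the deck out along its block until the rounded tip was over the tin, and handed the job in at about 15.5 s with the deck still gripped.

- **Tin:** it stands upright at about (593.7, -119.5). I measured the midpoint between the jars at about (593, -120.5), so it is within about 2 mm.
- **Deck:** it was gripped about 25 mm from the stern and slid about 130 mm. The tip is at about (592.5, -118), roughly 2 mm from the tin's axis. Outlines drawn on the scene and side pictures fitted the deck's top at 72 mm, so it looks flat, with a yaw of about 0.08 rad like the block. The tool stayed at 240.1 mm height during the slide, and the gripper opening of about 56 mm matches the deck's width.
- **Bystanders:** the pot, cork and sanding block look unmoved in the scene and side pictures taken about 20 mm before the end of the slide; I did not measure them again.

**What failed or disagreed:**
- The first grip on the tin closed about 11 mm too high, so I opened and gripped it again lower down.
- Early hand-picked points from the scene and side cameras disagreed by up to about 10 mm near the stern and the tin, so I used the wrist camera's values.
- I had no direct reading of the grip force on the deck. The state reading right after hand-in was refused, so there is no check after that point.

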